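# Close the maamoul mould case: push home, fold the flap, tuck it under the lip

### The job

Put the pale wooden maamoul mould away in its walnut case by pushing gently with the fingertips only, without squeezing or lifting anything: first push the mould by the end of its handle until it is fully home in its channel. Then fold the brass flap down flat over it and, while it is pressed down, slide it so that its free edge goes well in beneath the steel lip and the lip keeps it shut against its spring. Leave the other things on the sideboard where they stand.

Things in the scene. Friction and masses are not known exactly. Their poses are not given: they have to be found in the camera images.
- case: Fixed dark walnut case, 110 (x) x 144 (y) x 36 mm high. Origin: centre of its underside, on the sideboard; z up. A channel (y -36 to 36 mm, floor at z 6 mm, wall tops z 36) runs along x from the open end, x -55 mm, facing the robot, to the back stop at x +45. The flap is hinged over the +y wall and closes towards -y; the lip is on the -y wall.
- mould: Loose pale wood mould, 0.11 kg, 100 mm long, in the channel, its handle out of the open end by 25 to 50 mm. Origin: mid-length, underside; x from handle to head. Head x -12 to 50 mm, 66 wide, 24 thick; handle 26 wide, 2 to 22 mm above the underside, end at x -50. Home: head at the back stop, handle end flush with the case, origin at x -5, z 6 mm in the case frame.
- flap (a joint): Angle of the brass flap, rad: 0 flat (shut, firm stop), grows as the free edge rises; starts about upright (1.3 to 1.7). A spring (0.08 N m/rad, at rest at 1.5; friction 0.03 N m) lifts it again when let go untucked. Tucked, it rests against the lip's underside at about 0.03.
- flap_slide (a joint): How far the flap's hinge has slid in its slots towards the lip (along -y of the case), m: 0 to 0.018 (stop), starts at 0 to 0.003, stays where left, friction 3 N. At 0 the flat flap's edge is 6 mm short of the lip's edge; it is beneath the lip by the slide less 6 mm. If slid forward before it is flat, the flap lands on top of the lip.
- flap_hinge (a point): Middle of the flap's hinge axis, which runs along the case's x; 41 mm above the sideboard, at x = +6 mm and y = +55 mm minus the slide in the case frame. From it the brass flap (64 mm wide along x, 4 mm thick, centred on the axis) reaches 98 mm to its free edge.
- flap_edge (a point): Middle of the flap's free edge, 98 mm from the hinge axis, half-way through the thickness.
- flap_ridge (a point): Top middle of a black push ridge on the outer (upper when closed) face of the flap: 50 mm long along the hinge direction, 8 mm wide, 7 mm high, centred 74 mm from the hinge axis. With the flap flat, a fingertip set on the flap between hinge and ridge can press down and push the ridge towards the lip.
- lip (a point): Middle of the lower edge of the steel lip, on the side facing the hinge: y -49, z 46 mm in the case frame. From here the lip (78 mm long along x, 5 mm thick) overhangs 17 mm farther in -y to its riser. A flat flap has its top at z 43 mm: 3 mm clear below the lip.
- ramekin_a: White ceramic ramekin, 76 mm across, 42 mm high, beside the case on the hinge side, loose; leave it. Origin: centre of its underside.
- ramekin_b: Blue ceramic ramekin, same size, loose on the brass tray at the left, in front of a glass candy bowl that is fixed; leave it. Origin: centre of its underside.
- tong: Red hard silicone tong, 190 mm long, 60 mm wide, 8 mm high, loose beside the lip side of the case; leave it. Origin: centre of its underside, lying along its x.
- spare_mould: Second, darker wooden mould, same shape as the first, loose on the sideboard to the right; leave it. Origin: centre of its length, underside.
- syrup_bottle: Amber bottle, 54 mm across, 170 mm high, loose at the right; leave it. Origin: centre of its underside.
Not all that is in view belongs to the job. Leave any green or orange look-alike of the mould alone.

How it is judged:
By the outcome, as a careful person would: the job done as asked, in the order asked, and still so for the second after the job is handed in, with the robot touching nothing.
It also fails if it takes over 48 s, if anything falls off the work surface, if the arm or the gripper's body presses on something with over 40 N, if the wrist force passes 120 N, or if a joint passes its speed limit or range.

### The arm

A 6-joint arm with a two-finger parallel gripper is mounted at the origin on the work surface. World frame = base frame: x ahead of the robot, y to its left, z up, the work surface at z = 0. Lengths are in m, angles in rad, forces in N, time in s.
With the tool pointing down it reaches from about 0.35 to 0.975 m from the base axis. Payload 4.9 kg.
Tool frame: the origin (TCP) lies at the very end of the fingers, on their centre line; the grasp point (between the pads) lies 19 mm behind it; z points along the fingers, y is the line along which they close (so a half turn about z gives the same grasp; the last joint's range is limited). The gripper opens to 85 mm and grips with 20 to 120 N. Pads are 22 mm wide; open, the fingers measure 114 mm over their backs; the gripper's body (76 mm by 85 mm) begins 54 mm behind the grasp point. The pads swing forward as they close: fully open they stand 13 mm farther back than shut.
Start: joints at [-1.43, 0.053, 1.613, -0, 1.476, -0.119], TCP at [0.161, -0.604, 0.231] pointing down, gripper open.
Joint ranges: [-3.01, 3.01], [-1.01, 2.22], [0.06, 2.58], [-1.02, 4.17], [0.09, 2.62], [-3.14, 3.14]. Speed limits (rad/s): [2.57, 2.57, 3.14, 3.14, 3.14, 3.14].

### API

Orientations are given as a rotation vector (axis times angle).
In Python, from station import ctrl gives the robot as it stands.
- The arm moves only by the tool jog_arm, never from a script. Its argument "plan" is a list of rows, each a list of 7 numbers: the shift along the tool's x, y, z in units of 0.02 m (1.0 is 0.02 m), then the turn, a rotation vector about the tool's x, y, z in units of 45 degrees (1.0 is 45 degrees), then the opening, from -1 (shut) to 1 (fully open). A call has 1 to 8 rows; each row shifts and turns the commanded pose from where the row before left it, along the tool's axes as they then stand; what a row does not reach is not made up. A row lasts 1/10 s, in which the tool goes at most 50 mm and 8.59 degrees, less where a joint would pass 70% of its speed; a pose out of reach is approached as far as the arm can. A call with a number of a shift or a turn outside -1 to 1 is refused whole. A call with a gripper value outside its range is refused whole. The fingers move at their own pace and stop on an object; "grip_force" is the grip in N (left out, the last holds). Time passes only in rows, so rows that do not move let the fingers close. It gives the time, the measured TCP pose, the force, the opening and the grip force at its end, in the units of the state.
- ctrl.get_obs(): the state, without advancing time (a new reading comes with each control period).
- ctrl.get_image(name): name is "side" or "top"; returns (picture, depth): 420x560x3 uint8, red, green, blue; 420x560 float32, m along the optical axis (not along the pixel's ray), 0 where there is no reading.
- ctrl.camera_info(name): a dict with "camera_matrix" (3x3 intrinsics, pixels), "rvec" (rotation vector, rad) and "tvec" (3), from world to camera coordinates, as OpenCV has them. Camera axes: x right, y down, z forward; pixel columns grow to the right and rows downward; lengths in m; the calibration is good to about 2 mm. A picture is of the moment at which its call begins. camera_info takes no time and is no camera call.
- ctrl.finish_job(): hands the job in; it is judged then, once.
The state is a dict: "t": time; "q": joint angles; "dq": joint speeds; "effort": joint torques, N m; "tool_pos": TCP position; "tool_rot": TCP orientation; "contact_force": force on the tool from outside, world axes, zero at the start; "wrist_torque": the same for the moment, N m; "opening": finger opening in m; "grip_force": force on a finger pad.
Only numpy, scipy, OpenCV 4.12 (cv2) and the standard library are available. Lean on these libraries where they do the work, as an engineer would, in place of code of your own. Each camera call takes 0.05 s, during which the arm holds its last target. There are 200 camera calls.

## Working session

There is one attempt and no reset: what is moved stays moved. The work goes in short steps, Python scripts to look and compute and a tool call to move; the robot and the scene stay as the last step left them, time stands still between calls to the robot, and variables do not carry over. Pictures are saved under pics/ and viewed, at most 10 in all, crops included, and the job is handed in when it is done.

Besides the shell and the picture viewer there is one more tool, called after "Call:" as a command line: name --pt "numbers of a row" for each row, then --argument value for the rest. jog_arm: Moves the arm, as the interface text tells. Shifts and turns lie within -1 to 1; 1 stands for 0.02 m of shift or 45 degrees of turn. Its arguments: {"type":"object","properties":{"plan":{"type":"array"},"grip_force":{"type":"number"}},"required":["plan"]}

```bash
mkdir -p pics
cat > h.py <<'E'
import numpy as np, cv2
from station import ctrl
from scipy.spatial.transform import Rotation as R
def cam(n):
    i=ctrl.camera_info(n); return np.array(i["camera_matrix"]),R.from_rotvec(np.ravel(i["rvec"])).as_matrix(),np.ravel(i["tvec"])
def grab(n,f):
    im,d=ctrl.get_image(n); cv2.imwrite(f"pics/{f}.png",im[:,:,::-1]); np.save(f"pics/{f}.npy",d); return im,d
def cloud(n,d):
    K,r,t=cam(n); v,u=np.mgrid[:d.shape[0],:d.shape[1]]
    p=np.stack([(u-K[0,2])/K[0,0]*d,(v-K[1,2])/K[1,1]*d,d],-1); return (p-t)@r
E
python3 - <<'E'
from h import *
for n in("top","side"):
    grab(n,n+"0"); K,r,t=cam(n); print(n,K[0,0],-r.T@t,r[2])
o=ctrl.get_obs(); print(o)
E
```

```text
top 508.4985886283904 [4.34262327e-01 5.52258167e-05 1.28779897e+00] [ 0.09370556  0.00662631 -0.9955779 ]
side 403.5368499325354 [-0.17291671  0.73966698  0.68898172] [ 0.59306577 -0.60923766 -0.52640523]
{'t': 0.1, 'q': array([-1.43005067e+00,  5.32801349e-02,  1.61419714e+00,  2.07983857e-05,
        1.47600687e+00, -1.19004146e-01]), 'dq': array([ 0.00116711, -0.00216568, -0.00364005,  0.00039836, -0.0007731 ,
       -0.00078457]), 'effort': array([ 7.11538505e-04, -3.94905102e+01, -3.71359706e+01, -1.10475905e-04,
        3.98492746e-03, -7.78653259e-06]), 'tool_pos': array([ 0.16044553, -0.60345267,  0.23016844]), 'tool_rot': array([-3.11325922e+00, -4.06619900e-01, -2.20535631e-07]), 'contact_force': array([-0.97765303,  0.11356671, -0.093974  ]), 'wrist_torque': array([-0.00953321,  0.03668904, -0.01704365]), 'grip_force': 0.0, 'opening': 0.08541224785961707}
```

View pics/top0.png

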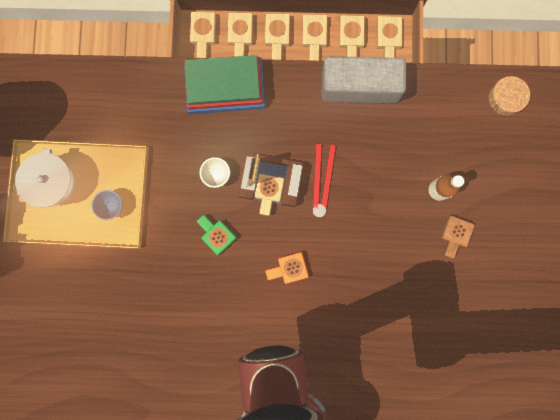

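View pics/side0.png

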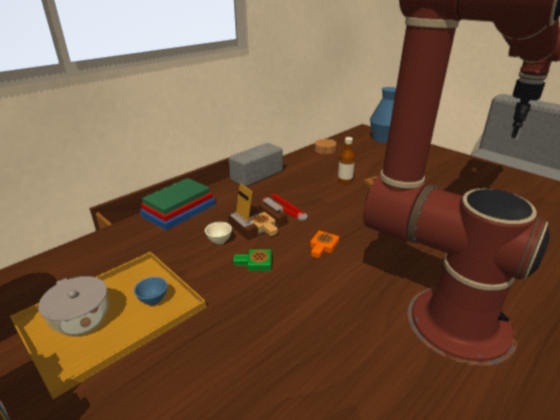

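The top view shows the case at about (271,181), slightly rotated, with the mould handle end at (265,213), the upright flap at (254,168) and the lip at (295,180). The white ramekin is at (215,173), the tong at (320,180), and the green and orange decoys are at (218,237) and (292,268).

Run:
```python
from h import *
im=cv2.imread("pics/top0.png"); d=np.load("pics/top0.npy"); P=cloud("top",d)
c=im[140:230,190:345]; cv2.imwrite("pics/c1.png",cv2.resize(c,None,fx=5,fy=5,interpolation=cv2.INTER_CUBIC))
np.set_printoptions(precision=3,suppress=True)
z=P[...,2]; print("z map (mm), rows150-218 step3, cols 236-312 step 3")
print(list(range(236,313,3)))
for v in range(150,219,3): print(v,*(f"{int(z[v,u]*1000):4d}" for u in range(236,313,3)))
hsv=cv2.cvtColor(im,cv2.COLOR_BGR2HSV)
# lip: bright low-sat
roi=np.zeros(z.shape,bool); roi[150:210,280:310]=1
m=roi&(hsv[...,1]<60)&(hsv[...,2]>140); pts=P[m]; print("lip",m.sum(),np.median(pts,0)); b=cv2.minAreaRect((pts[:,:2]*1000).astype(np.float32)); print(b)
# mould by colour
roi[:]=0; roi[170:220,250:290]=1
m=roi&(hsv[...,0]>12)&(hsv[...,0]<28)&(hsv[...,2]>150)&(hsv[...,1]>60); pts=P[m]
print("mould",m.sum(),np.median(pts,0),cv2.minAreaRect((pts[:,:2]*1000).astype(np.float32)))
# case walls
roi[:]=0; roi[148:212,236:308]=1
m=roi&(z>.028)&(z<.056); pts=P[m]; print("case+",cv2.minAreaRect((pts[:,:2]*1000).astype(np.float32)))
m=roi&(z>.07); pts=P[m]; print("flap",m.sum(),pts.min(0),pts.max(0)); i=pts[:,2]>.11; print(pts[i].mean(0),cv2.minAreaRect((pts[i][:,:2]*1000).astype(np.float32)))
for n,(u,v) in dict(handle_end=(265,213),ram=(215,173)).items(): print(n,P[v-2:v+1,u])
```

```text
z map (mm), rows150-218 step3, cols 236-312 step 3
[236, 239, 242, 245, 248, 251, 254, 257, 260, 263, 266, 269, 272, 275, 278, 281, 284, 287, 290, 293, 296, 299, 302, 305, 308, 311]
150    1   -2   -2    2    3    1   -1   -4   -2   -3   -2   -7    2    0    1    1   -2    2   -2   -2   -2    0   -3    0    0   -2
153    0    0    4    3   35    4    1   -4    1   -5   -1    0    0    0    0    0    0    0    2   -4    2   -1    0    2    0    0
156    1    2    0   -2   36   34   37  133   38   39   38   -2    0    0    0   -2   -3    5   -1    0    0   -3    0    1    3    3
159    2    1   -1   37   40   38  117  136   37   39   34   34   32   38   33   38   -3   -1    5    4    0    0   -1    0    0    0
162    1   -5   -4   36   36   40  121  133    8    1   11   19   26   27   35   35   38   37   35   36   34   34    0    0   -4   -4
165   -5   -2    0   39   36  116  116   38    4    6    7    7    8    9    8    8    9   15   40   55   54   51   15    1    0    4
168    2    1   -1   38   38  115  132   33    9    8    6    6    8    8    6    5    5   34   32   54   47   51 
[... 2147 characters left out ...]
1    0    2    0
lip 282 [ 0.624 -0.008  0.051]
((549.459716796875, 0.3956165313720703), (24.19153594970703, 229.12242126464844), 84.14214324951172)
mould 744 [0.595 0.062 0.029] ((541.534912109375, 52.05723571777344), (218.06845092773438, 96.39818572998047), 2.01444149017334)
case+ ((614.0907592773438, 55.541404724121094), (144.69618225097656, 138.13670349121094), 82.17984771728516)
flap 172 [0.434 0.    0.072] [0.671 0.103 1.288]
[0.619 0.081 0.233] ((546.5258178710938, 56.898075103759766), (249.0428009033203, 36.25560760498047), 18.571731567382812)
handle_end [[0.548 0.064 0.026]
 [0.545 0.064 0.029]
 [0.543 0.064 0.027]]
ram [[0.649 0.196 0.006]
 [0.646 0.196 0.005]
 [0.644 0.197 0.001]]
```

View pics/c1.png

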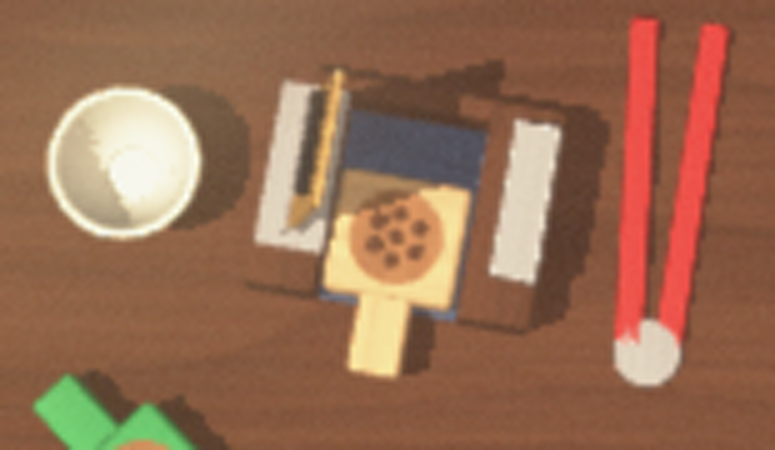

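The crop shows the case turned by about -8° in yaw: its x axis tilts to the right. The flap is upright near (320,150), the lip strip runs from (512,280) to (540,122), and the handle end is at (373,375). Next I'll fit the case pose with the outliers removed.

Run:
```python
from h import *
np.set_printoptions(precision=4,suppress=True)
im=cv2.imread("pics/top0.png"); d=np.load("pics/top0.npy"); P=cloud("top",d); z=P[...,2]
K,r,t=cam("top"); C=-r.T@t
def ray(uv,h):
    a=np.linalg.inv(K)@np.array([*uv,1.]); a=r.T@a; return C+a*(h-C[2])/a[2]
c=lambda x,y:(190+(x+.5)/5-.5,140+(y+.5)/5-.5)
def rect(m,h,name):
    m=cv2.morphologyEx(m.astype(np.uint8),cv2.MORPH_OPEN,np.ones((2,2)))
    v,u=np.nonzero(m); q=np.array([ray(x,h)[:2] for x in zip(u,v)])*1000
    print(name,len(q),q.mean(0),cv2.minAreaRect(q.astype(np.float32)))
    return q
hsv=cv2.cvtColor(im,cv2.COLOR_BGR2HSV)
roi=np.zeros(z.shape,bool); roi[162:200,286:304]=1
rect(roi&(hsv[...,1]<70)&(hsv[...,2]>130),.051,"lip")
roi[:]=0; roi[170:220,250:290]=1
m=roi&(hsv[...,0]>10)&(hsv[...,0]<30)&(hsv[...,2]>120)&(hsv[...,1]>50)&(z>.018)&(z<.06)
rect(m,.029,"mould"); mh=m.copy(); mh[:203]=0; rect(mh,.028,"handle")
roi[:]=0; roi[148:212,236:308]=1
rect(roi&(z>.02)&(z<.06),.036,"case")
# pixel-corner estimates from the crop
for n,p,h in [("lip BL",(490,275),.051),("lip BR",(528,283),.051),("lip TL",(516,120),.051),("lip TR",(562,125),.051),("plate TL",(284,82),.036),("plate BL",(255,242),.036),
 ("case front R",(525,331),.036),("case front L",(247,285),.036),("handle L",(348,373),.028),("handle R",(399,377),.028),("head BL",(323,292),.03),("head BR",(457,308),.03),("head TR",(473,184),.03),("flap top far",(338,70),.137),("flap top near",(293,230),.137)]:
    print(n,ray(c(*p),h)[:2]*1000)
# side cloud check
d=np.load("pics/side0.npy");Q=cloud("side",d);s=cv2.imread("pics/side0.png")
k=(Q[...,0]>.54)&(Q[...,0]<.7)&(Q[...,1]>-.03)&(Q[...,1]<.14)
q=Q[k]; f=q[q[:,2]>.06]; print("flap side",len(f),f.mean(0),f[:,2].max())
for a,b in((.06,.08),(.08,.1),(.1,.12),(.12,.15)):
    g=f[(f[:,2]>a)&(f[:,2]<b)]; print(a,len(g),g.mean(0),np.polyfit(g[:,0],g[:,1],1))
```

```text
lip 303 [621.5129  -9.9669] ((621.68408203125, -10.102584838867188), (23.796735763549805, 78.2862548828125), 81.9898681640625)
mould 850 [595.766   57.1346] ((586.8030395507812, 56.400474548339844), (90.91046905517578, 103.2470932006836), 75.27002716064453)
handle 122 [551.4951  61.5351] ((551.5021362304688, 60.7894287109375), (27.50056266784668, 27.365989685058594), 1.4723200798034668)
case 2063 [615.317   48.7002] ((611.0731811523438, 52.945125579833984), (143.94712829589844, 138.35963439941406), 81.75621795654297)
lip BL [587.3279   9.0684]
lip BR [583.8594  -9.6407]
lip TL [664.5624  -1.7304]
lip TR [662.6423 -24.4471]
plate TL [683.6455 114.6126]
plate BL [602.6985 126.2986]
case front R [561.726   -8.8655]
case front L [581.1042 129.518 ]
handle L [539.2869  78.5592]
handle R [537.9456  53.1383]
head BL [579.2701  92.156 ]
head BR [572.9692  25.2082]
head TR [635.5209  18.9156]
flap top far [669.7431  80.7437]
flap top near [595.0772  98.9451]
flap side 335 [0.6334 0.0943 0.1007] 0.1375295812493966
0.06 81 [0.6351 0.0999 0.0707] [-0.132   0.1837]
0.08 83 [0.6335 0.0959 0.0901] [-0.139  0.184]
0.1 90 [0.633  0.0937 0.1119] [-0.137   0.1804]
0.12 81 [0.6322 0.0876 0.1291] [-0.1679  0.1937]
```

Estimates, using case yaw -8°, e = (.990,-.139) and f = (.139,.990):

| Item | Value |
|---|---|
| Case origin | e 612, f 137.5 mm |
| Handle end | e 524, out by about 33 mm |
| Flap angle | about 1.36 |

I'll move to a point in front of the handle with the fingers shut.

Call:
jog_arm --pt "0 0 0 0 0 0.17 -1" --pt "0 0 0 0 0 0.17 -1" --pt "0 0 0 0 0 0.17 -1" --pt "0.33 -1 0 0 0 0 -1" --pt "0.33 -1 0 0 0 0 -1" --pt "0.33 -1 0 0 0 0 -1" --pt "0.33 -1 0 0 0 0 -1" --pt "0.33 -1 0 0 0 0 -1"

```text
t: 0.9
tool_pos: [0.2075, -0.5085, 0.2306]
tool_rot: [-3.133, 0.221, 0.0]
contact_force: [0.2, -0.0, -0.8]
opening: 0.0
grip_force: 0.0
```

Call:
jog_arm --pt "0.33 -1 0 0 0 0 -1" --pt "0.33 -1 0 0 0 0 -1" --pt "0.33 -1 0 0 0 0 -1" --pt "0.33 -1 0 0 0 0 -1" --pt "0.33 -1 0 0 0 0 -1" --pt "0.33 -1 0 0 0 0 -1" --pt "0.33 -1 0 0 0 0 -1" --pt "0.33 -1 0 0 0 0 -1"

```text
t: 1.7
tool_pos: [0.2821, -0.3575, 0.2307]
tool_rot: [-3.133, 0.221, 0.001]
contact_force: [0.0, 1.0, -0.0]
opening: 0.0001
grip_force: 0.0
```

Call:
jog_arm --pt "0.33 -1 0 0 0 0 -1" --pt "0.33 -1 0 0 0 0 -1" --pt "0.33 -1 0 0 0 0 -1" --pt "0.33 -1 0 0 0 0 -1" --pt "0.33 -1 0 0 0 0 -1" --pt "0.33 -1 0 0 0 0 -1" --pt "0.33 -1 0 0 0 0 -1" --pt "0.33 -1 0 0 0 0 -1"

```text
t: 2.5
tool_pos: [0.3568, -0.2066, 0.2308]
tool_rot: [-3.133, 0.221, 0.001]
contact_force: [0.5, 0.4, 0.8]
opening: -0.0002
grip_force: 0.0
```

Call:
jog_arm --pt "0.33 -1 0 0 0 0 -1" --pt "0.33 -1 0 0 0 0 -1" --pt "0.33 -1 0 0 0 0 -1" --pt "0.33 -1 0 0 0 0 -1" --pt "0.33 -1 0 0 0 0 -1" --pt "0.33 -1 0 0 0 0 -1" --pt "0.33 -1 0 0 0 0 -1" --pt "0.33 -1 0 0 0 0 -1"

```text
t: 3.3
tool_pos: [0.4314, -0.0557, 0.2308]
tool_rot: [-3.134, 0.221, 0.001]
contact_force: [-0.4, -0.6, 1.1]
opening: 0.0002
grip_force: 0.0
```

Call:
jog_arm --pt "0.33 -1 0 0 0 0 -1" --pt "0.33 -1 0 0 0 0 -1" --pt "0.33 -1 0 0 0 0 -1" --pt "0.33 -1 0 0 0 0 -1" --pt "0.33 -1 0 0 0 0 -1" --pt "0.33 -1 0.5 0 0 0 -1" --pt "0.2 -0.7 1 0 0 0 -1" --pt "0 0 1 0 0 0 -1"

```text
t: 4.1
tool_pos: [0.4938, 0.0714, 0.1807]
tool_rot: [-3.134, 0.218, -0.001]
contact_force: [-0.4, -0.8, 0.2]
opening: -0.0004
grip_force: 0.0
```

Call:
jog_arm --pt "0 0 1 0 0 0 -1" --pt "0 0 1 0 0 0 -1" --pt "0 0 1 0 0 0 -1" --pt "0 0 1 0 0 0 -1" --pt "0 0 0.5 0 0.17 0 -1" --pt "0 0 0 0 0.17 0 -1" --pt "0 0 0 0 0.17 0 -1" --pt "0 0 0 0 0.17 0 -1"

```text
t: 4.9
tool_pos: [0.4933, 0.07, 0.0913]
tool_rot: [2.985, -0.211, 0.825]
contact_force: [-0.8, -1.0, 0.1]
opening: -0.0
grip_force: 0.0
```

Call:
jog_arm --pt "-0.49 0 0.83 0 0 0 -1" --pt "-0.49 0 0.83 0 0 0 -1" --pt "-0.49 0 0.83 0 0 0 -1" --pt "-0.45 0 0.76 0 0 0 -1" --pt "0 0 0 0 0 0 -1"

```text
t: 5.4
tool_pos: [0.4905, 0.0698, 0.0121]
tool_rot: [2.99, -0.21, 0.806]
contact_force: [-0.8, 0.4, -0.7]
opening: 0.0003
grip_force: 0.0
```

Run:
```python
from h import *
a=[grab(n,n+"1")[0] for n in("top","side")]
o=ctrl.get_obs();p=o["tool_pos"];print(p,p[0]*.990-p[1]*.139,p[0]*.139+p[1]*.990)
f=lambda i:cv2.resize(i,(400,400),interpolation=cv2.INTER_CUBIC)
cv2.imwrite("pics/c2.png",np.hstack([f(a[0][145:245,220:320]),f(a[1][170:270,210:310])])[:,:,::-1])
```

```text
[0.493035   0.06993812 0.01548684] 0.47838325305593044 0.13777060652393464
```

View pics/c2.png

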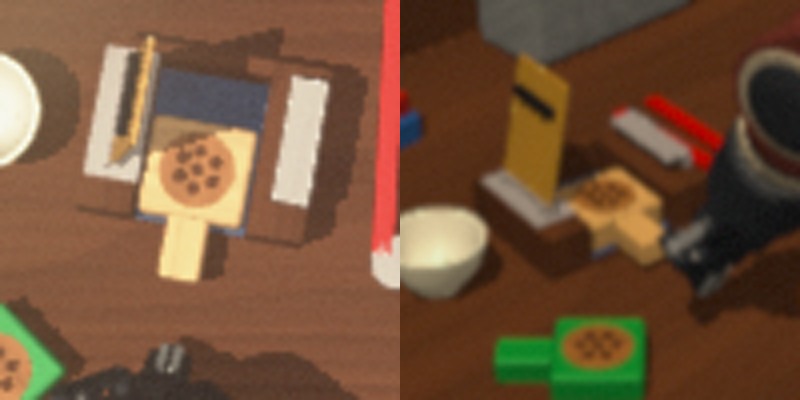

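Left crop: fingertips at (168,355), in line with the handle end at (182,282). The wrist is clear of the flap, so I'll push along e.

Call:
jog_arm --pt "0.43 0 0.255 0 0 0 -1" --pt "0.43 0 0.255 0 0 0 -1" --pt "0.43 0 0.255 0 0 0 -1" --pt "0.22 0 0.13 0 0 0 -1" --pt "0.22 0 0.13 0 0 0 -1" --pt "0.22 0 0.13 0 0 0 -1" --pt "0.22 0 0.13 0 0 0 -1" --pt "0.22 0 0.13 0 0 0 -1"

```text
t: 6.3
tool_pos: [0.5486, 0.0621, 0.0156]
tool_rot: [2.988, -0.211, 0.817]
contact_force: [-1.8, 0.6, 1.8]
opening: -0.0001
grip_force: 0.9
```

Call:
jog_arm --pt "0.17 0 0.1 0 0 0 -1" --pt "0.17 0 0.1 0 0 0 -1" --pt "0 0 0 0 0 0 -1"

```text
t: 6.6
tool_pos: [0.5568, 0.061, 0.016]
tool_rot: [2.987, -0.211, 0.818]
contact_force: [-0.4, 0.2, -0.3]
opening: 0.0003
grip_force: 0.0
```

Call:
jog_arm --pt "0.1 0 0.06 0 0 0 -1" --pt "0.1 0 0.06 0 0 0 -1" --pt "0 0 0 0 0 0 -1"

```text
t: 6.9
tool_pos: [0.5611, 0.0604, 0.0159]
tool_rot: [2.987, -0.211, 0.818]
contact_force: [-0.9, 0.7, 0.6]
opening: -0.0001
grip_force: 0.0
```

Run:
```python
from h import *
a=[grab(n,n+"2")[0] for n in("top","side")]
o=ctrl.get_obs();p=o["tool_pos"];print(p,p[0]*.990-p[1]*.139,p[0]*.139+p[1]*.990,o["contact_force"])
f=lambda i:cv2.resize(i,(400,400),interpolation=cv2.INTER_CUBIC)
cv2.imwrite("pics/c3.png",np.hstack([f(a[0][145:215,235:305]),f(a[1][170:250,220:300])])[:,:,::-1])
```

```text
[0.56101617 0.0604027  0.01586896] 0.5470100320491389 0.13777991981916052 [0.83632722 1.17258058 0.15227172]
```

View pics/c3.png

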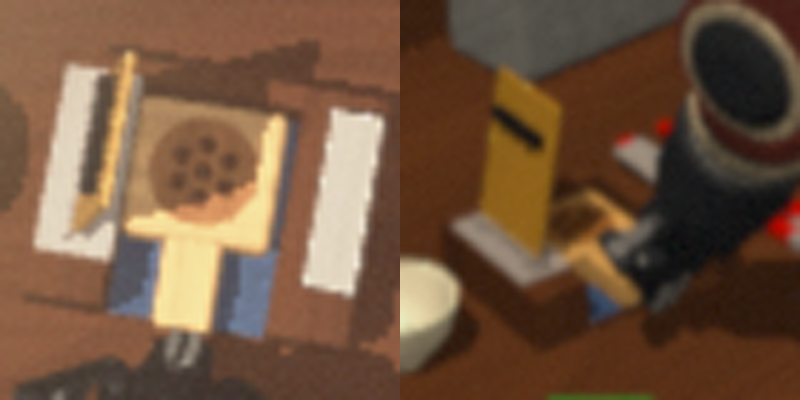

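Left crop: the head is almost at the back stop at (210,100), and the handle end at (185,330) is about level with the case front. There is no stop force yet, so I'll push on in small steps.

Call:
jog_arm --pt "0.07 0 0.04 0 0 0 -1" --pt "0.07 0 0.04 0 0 0 -1" --pt "0 0 0 0 0 0 -1"

```text
t: 7.3
tool_pos: [0.5634, 0.0601, 0.0154]
tool_rot: [2.988, -0.211, 0.814]
contact_force: [-6.5, 1.2, 4.9]
opening: 0.0002
grip_force: 3.3
```

Call:
jog_arm --pt "0.07 0 0.04 0 0 0 -1" --pt "0 0 0 0 0 0 -1"

```text
t: 7.5
tool_pos: [0.5637, 0.0602, 0.0148]
tool_rot: [2.99, -0.211, 0.809]
contact_force: [-16.8, 3.0, 12.3]
opening: 0.0001
grip_force: 8.3
```

Firm contact at the stop with 17 N. Backing off, raising, straightening up and looking.

Call:
jog_arm --pt "-0.86 0 -0.51 0 0 0 -1" --pt "-0.86 0 -0.51 0 0 0 -1" --pt "-0.86 0 -0.51 0 0 0 -1" --pt "0.5 0 -0.87 0 0 0 -1" --pt "0.5 0 -0.87 0 0 0 -1" --pt "0.5 0 -0.87 0 0 0 -1" --pt "0.5 0 -0.87 0 0 0 -1" --pt "0.5 0 -0.87 0 0 0 -1"

```text
t: 8.3
tool_pos: [0.5051, 0.0683, 0.1173]
tool_rot: [2.987, -0.211, 0.818]
contact_force: [-0.3, 0.4, 0.1]
opening: 0.0
grip_force: 0.0
```

Call:
jog_arm --pt "0.5 0 -0.87 0 0 0 -1" --pt "0 0 0 0 -0.17 0 -1" --pt "0 0 0 0 -0.17 0 -1" --pt "0 0 0 0 -0.17 0 -1" --pt "0 0 0 0 -0.17 0 -1" --pt "0 -1 0 0 0 0 -1" --pt "0 -1 0 0 0 0 -1" --pt "0 0 0 0 0 0 -1"

```text
t: 9.1
tool_pos: [0.5109, 0.1092, 0.1362]
tool_rot: [-3.134, 0.218, -0.0]
contact_force: [-1.2, -1.4, -0.4]
opening: 0.0002
grip_force: 0.0
```

Run:
```python
from h import *
np.set_printoptions(precision=4,suppress=True)
im,d=grab("top","top3")
o=ctrl.get_obs();p=o["tool_pos"];print(p,o["tool_rot"],p[0]*.990-p[1]*.139,p[0]*.139+p[1]*.990)
cv2.imwrite("pics/c4.png",cv2.resize(im[145:225,205:305],(750,600),interpolation=cv2.INTER_CUBIC)[:,:,::-1])
s,d=grab("side","side3");Q=cloud("side",d)
E=Q[...,0]*.990-Q[...,1]*.139; F=Q[...,0]*.139+Q[...,1]*.990; z=Q[...,2]
for a,b in((.05,.07),(.07,.09),(.09,.11),(.11,.125),(.125,.15)):
    k=(E>.58)&(E<.655)&(F>.15)&(F<.21)&(z>a)&(z<b); print(k.sum(),E[k].min(),E[k].max(),F[k].mean(),z[k].mean())
k=(E>.56)&(E<.66)&(F>.225)&(F<.34)&(z>.025)&(z<.06); print("ram",E[k].min(),E[k].max(),F[k].min(),F[k].max(),z[k].max())
```

```text
[0.5106 0.1084 0.1362] [ 3.1337 -0.2183  0.    ] 0.4904202209599356 0.17827661657102173
79 0.5843976913262297 0.6477153556138948 0.1893339872159485 0.059860353484914
84 0.5815797513407784 0.6482459012934879 0.1854764203845489 0.07954731626507401
74 0.5838943418694408 0.6501220671959773 0.18143142176659502 0.09802254194486859
87 0.5826636127231911 0.649729058530517 0.17967795576632445 0.11842252339693203
55 0.5859895850770347 0.6463417046705386 0.17379640290614898 0.1320829849015874
ram 0.5664013229846562 0.641654772253926 0.24235720498834484 0.315899949792527 0.04392527448544047
```

View pics/c4.png

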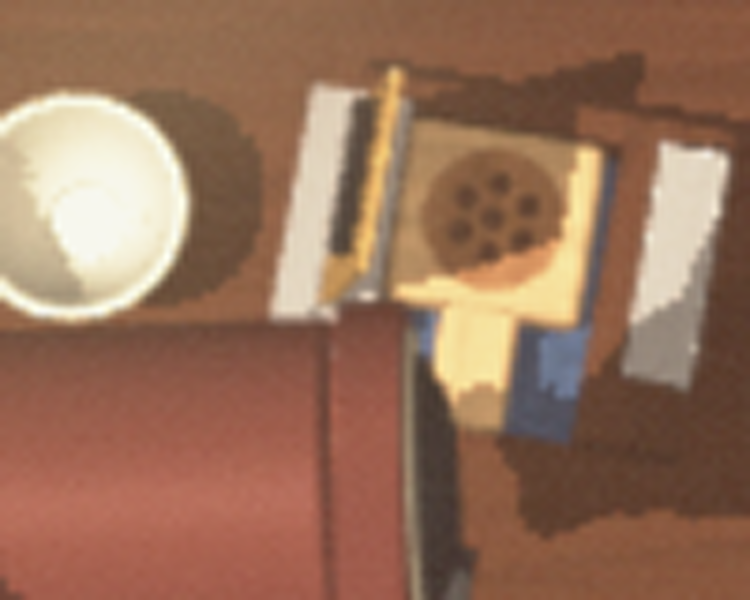

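Mould is home: no blue shows behind the head and the handle end at (480,430) is flush. Flap outer face runs from f .189 at z .06 to f .174 at z .132. I'll go to the +y side of the flap.

Call:
jog_arm --pt "0 -1 0 0 0 0 -1" --pt "0.35 -0.9 0 0 0 0 -1" --pt "1 0 0 0 0 0 -1" --pt "1 0 0 0 0 0 -1" --pt "1 0 0 0 0 0 -1" --pt "1 0 0.6 0 0 0 -1" --pt "1 0 0.6 0 0 0 -1" --pt "1 0 0.6 0 0 0 -1"

```text
t: 10.0
tool_pos: [0.6422, 0.1266, 0.1001]
tool_rot: [3.133, -0.222, 0.001]
contact_force: [0.0, 1.1, 0.2]
opening: 0.0001
grip_force: 0.0
```

Call:
jog_arm --pt "0 0 0 0 0 0 -1"

```text
t: 10.1
tool_pos: [0.6417, 0.1261, 0.0982]
tool_rot: [3.133, -0.223, -0.004]
contact_force: [-0.3, -0.3, -0.1]
opening: -0.0004
grip_force: 0.0
```

Call:
jog_arm --pt "0 0.34 0.025 0 0 0 -1" --pt "0 0.34 0.025 0 0 0 -1" --pt "0 0.34 0.025 0 0 0 -1" --pt "0 0.34 0.025 0 0 0 -1" --pt "0 0.19 0.1 0 0 0 -1" --pt "0 0.19 0.1 0 0 0 -1" --pt "0 0.19 0.1 0 0 0 -1" --pt "0 0.19 0.1 0 0 0 -1"

```text
t: 10.9
tool_pos: [0.6355, 0.0856, 0.0901]
tool_rot: [-3.134, 0.221, -0.0]
contact_force: [0.8, 0.4, -0.1]
opening: -0.0001
grip_force: 0.4
```

Call:
jog_arm --pt "0 0.2 0.16 0 0 0 -1" --pt "0 0.2 0.16 0 0 0 -1" --pt "0 0.15 0.16 0 0 0 -1" --pt "0 0.15 0.16 0 0 0 -1" --pt "0 0 0 0 0 0 -1"

```text
t: 11.4
tool_pos: [0.6333, 0.0714, 0.0769]
tool_rot: [3.133, -0.221, -0.001]
contact_force: [0.5, 0.3, -0.1]
opening: 0.0001
grip_force: 0.1
```

Run:
```python
from h import *
a=[grab(n,n+"4")[0] for n in("top","side")]
o=ctrl.get_obs();p=o["tool_pos"];print(p,p[0]*.990-p[1]*.139,p[0]*.139+p[1]*.990,o["contact_force"])
f=lambda i:cv2.resize(i,(400,400),interpolation=cv2.INTER_CUBIC)
cv2.imwrite("pics/c5.png",np.hstack([f(a[0][130:220,225:315]),f(a[1][160:250,210:300])])[:,:,::-1])
```

```text
[0.63340807 0.07179015 0.07730573] 0.6170951623112167 0.15911597344401715 [-0.05844776  0.41198875  0.13946359]
```

View pics/c5.png

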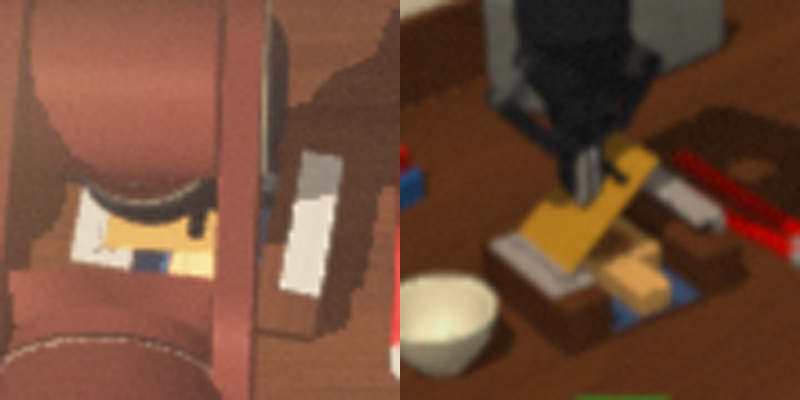

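The side crop shows the flap at about 0.65 rad with the fingertip at (585,185), on the hinge side of the ridge at (612,170). The fold is going as planned, so I'll carry on to flat.

Call:
jog_arm --pt "0 0.08 0.21 0 0 0 -1" --pt "0 0.08 0.21 0 0 0 -1" --pt "0 0.08 0.21 0 0 0 -1" --pt "0 0.08 0.21 0 0 0 -1" --pt "0 0.02 0.2 0 0 0 -1" --pt "0 0.02 0.2 0 0 0 -1" --pt "0 0.01 0.2 0 0 0 -1"

```text
t: 12.2
tool_pos: [0.6325, 0.0643, 0.0484]
tool_rot: [3.133, -0.221, -0.0]
contact_force: [0.4, -1.5, 2.5]
opening: 0.0001
grip_force: 1.3
```

Call:
jog_arm --pt "0 0 0.1 0 0 0 -1" --pt "0 0 0.1 0 0 0 -1" --pt "0 0 0 0 0 0 -1"

```text
t: 12.5
tool_pos: [0.6323, 0.0646, 0.0443]
tool_rot: [-3.134, 0.221, 0.001]
contact_force: [0.5, -1.6, 0.6]
opening: -0.0002
grip_force: 0.7
```

Call:
jog_arm --pt "0 0 0.07 0 0 0 -1" --pt "0 0 0.07 0 0 0 -1" --pt "0 0 0 0 0 0 -1"

```text
t: 12.8
tool_pos: [0.6325, 0.0646, 0.0427]
tool_rot: [3.134, -0.221, -0.001]
contact_force: [-1.9, -1.8, 6.7]
opening: 0.0001
grip_force: 3.2
```

Flat and pressed at z .0427. A touch more pressure, then slide towards the lip.

Call:
jog_arm --pt "0 0.1 0.04 0 0 0 -1" --pt "0 0.2 0 0 0 0 -1" --pt "0 0.2 0 0 0 0 -1" --pt "0 0.2 0 0 0 0 -1" --pt "0 0.2 0 0 0 0 -1" --pt "0 0 0 0 0 0 -1"

```text
t: 13.4
tool_pos: [0.6305, 0.0483, 0.0426]
tool_rot: [-3.13, 0.221, -0.001]
contact_force: [-2.1, 3.6, 7.7]
opening: -0.0003
grip_force: 4.1
```

Call:
jog_arm --pt "0 0.15 0 0 0 0 -1" --pt "0 0.15 0 0 0 0 -1" --pt "0 0 0 0 0 0 -1"

```text
t: 13.7
tool_pos: [0.6304, 0.0424, 0.0427]
tool_rot: [-3.13, 0.221, -0.004]
contact_force: [0.0, 3.8, 6.8]
opening: -0.0002
grip_force: 3.1
```

Call:
jog_arm --pt "0 0.15 0 0 0 0 -1" --pt "0 0.15 0 0 0 0 -1" --pt "0 0 0 0 0 0 -1"

```text
t: 14.0
tool_pos: [0.6296, 0.0364, 0.0426]
tool_rot: [-3.131, 0.221, -0.005]
contact_force: [0.6, 2.3, 6.1]
opening: -0.0001
grip_force: 2.9
```

Run:
```python
from h import *
a=[grab(n,n+"5")[0] for n in("top","side")]
o=ctrl.get_obs();p=o["tool_pos"];print(p,p[0]*.990-p[1]*.139,p[0]*.139+p[1]*.990,o["contact_force"])
f=lambda i:cv2.resize(i,(400,400),interpolation=cv2.INTER_CUBIC)
cv2.imwrite("pics/c6.png",np.hstack([f(a[0][145:215,235:305]),f(a[1][180:240,230:290])])[:,:,::-1])
```

```text
[0.62959631 0.03638173 0.04259939] 0.6182432828447674 0.12353179458595723 [0.01691677 3.05434082 4.43678942]
```

View pics/c6.png

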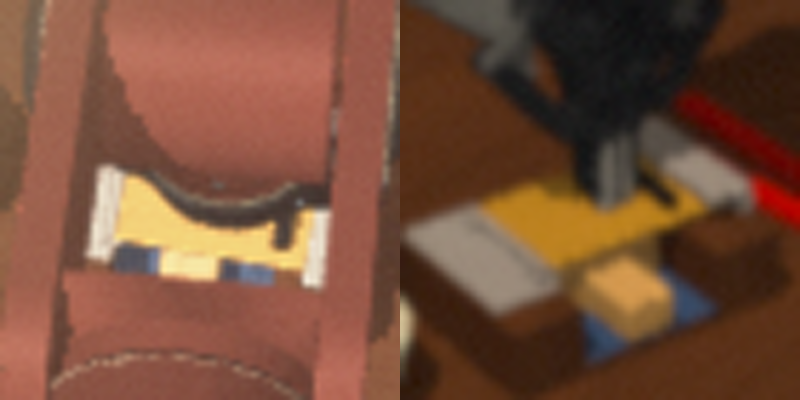

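The flap lies flat, with its edge at (305,245) right by the lip and the ridge at (283,230) just ahead of the finger. I'll keep pushing.

Call:
jog_arm --pt "0 0.15 0.03 0 0 0 -1" --pt "0 0.15 0 0 0 0 -1" --pt "0 0.15 0 0 0 0 -1" --pt "0 0 0 0 0 0 -1"

```text
t: 14.5
tool_pos: [0.6287, 0.0276, 0.0424]
tool_rot: [-3.13, 0.221, -0.006]
contact_force: [1.0, 3.9, 6.1]
opening: 0.0001
grip_force: 3.5
```

Call:
jog_arm --pt "0 0.1 0 0 0 0 -1" --pt "0 0.1 0 0 0 0 -1" --pt "0 0 0 0 0 0 -1"

```text
t: 14.8
tool_pos: [0.6284, 0.0259, 0.0424]
tool_rot: [-3.126, 0.221, -0.007]
contact_force: [2.3, 10.9, 6.8]
opening: -0.0003
grip_force: 7.7
```

Call:
jog_arm --pt "0 0.07 0 0 0 0 -1" --pt "0 0 0 0 0 0 -1"

```text
t: 15.0
tool_pos: [0.6284, 0.0258, 0.0424]
tool_rot: [-3.124, 0.221, -0.007]
contact_force: [2.1, 14.9, 6.2]
opening: -0.0003
grip_force: 9.0
```

Run:
```python
from h import *
a=[grab(n,n+"6")[0] for n in("top","side")]
o=ctrl.get_obs();p=o["tool_pos"];print(p,p[0]*.990-p[1]*.139,p[0]*.139+p[1]*.990,o["contact_force"])
f=lambda i:cv2.resize(i,(400,400),interpolation=cv2.INTER_CUBIC)
cv2.imwrite("pics/c7.png",np.hstack([f(a[0][145:215,235:305]),f(a[1][180:240,230:290])])[:,:,::-1])
```

```text
[0.62835326 0.02575592 0.04243029] 0.6184896542827102 0.11283946191654318 [ 2.62763268 14.87556473  6.5334093 ]
```

View pics/c7.png

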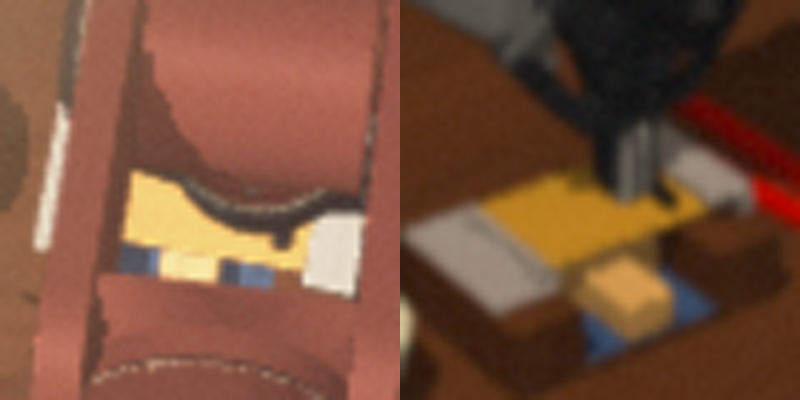

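The ridge centre at (283,235) is about 10 mm from the lip edge at (305,255), so the slide is about 18 mm. The full width of the lip is visible over the brass, so the flap is underneath it. The push force of 15 N is against the stop. I'll let go gently.

Call:
jog_arm --pt "0 -0.1 -0.1 0 0 0 -1" --pt "0 -0.05 -0.2 0 0 0 -1" --pt "0 0 -0.5 0 0 0 -1" --pt "0 0 -1 0 0 0 -1" --pt "0 0 -1 0 0 0 -1" --pt "0 0 -1 0 0 0 -1" --pt "0 0 -1 0 0 0 -1" --pt "0 0 -1 0 0 0 -1"

```text
t: 15.9
tool_pos: [0.6262, 0.0241, 0.1566]
tool_rot: [-3.133, 0.221, 0.002]
contact_force: [0.2, 0.9, 0.8]
opening: -0.0
grip_force: 0.0
```

Call:
jog_arm --pt "-1 0 -1 0 0 0 -1" --pt "-1 0 0 0 0 0 -1" --pt "-1 0 0 0 0 0 -1" --pt "-1 1 0 0 0 0 -1" --pt "-1 1 0 0 0 0 -1" --pt "-1 1 0 0 0 0 -1" --pt "-1 1 0 0 0 0 -1" --pt "-1 1 0 0 0 0 -1"

```text
t: 16.7
tool_pos: [0.453, -0.053, 0.1759]
tool_rot: [-3.133, 0.22, 0.001]
contact_force: [0.7, -0.2, -0.4]
opening: 0.0002
grip_force: 0.0
```

Call:
jog_arm --pt "0 1 0 0 0 0 -1" --pt "0 1 0 0 0 0 -1" --pt "0 1 0 0 0 0 -1" --pt "0 1 0 0 0 0 -1" --pt "0 1 0 0 0 0 -1" --pt "0 1 0 0 0 0 -1" --pt "0 0 0 0 0 0 -1" --pt "0 0 0 0 0 0 -1"

```text
t: 17.5
tool_pos: [0.4372, -0.1713, 0.176]
tool_rot: [-3.132, 0.222, 0.001]
contact_force: [0.5, -0.1, -0.6]
opening: 0.0003
grip_force: 0.0
```

Run:
```python
from h import *
a=[grab(n,n+"7")[0] for n in("top","side")]
print(ctrl.get_obs()["tool_pos"])
f=lambda i:cv2.resize(i,(400,400),interpolation=cv2.INTER_CUBIC)
cv2.imwrite("pics/c8.png",np.hstack([f(a[0][140:220,230:310]),f(a[1][170:250,220:300])])[:,:,::-1])
b=cv2.imread("pics/top0.png")[:,:,::-1]
D=np.abs(a[0].astype(int)-b).sum(2)
for n,(u,v) in dict(ramA=(215,173),ramB=(106,205),tong=(322,180),spare=(458,235),bottle=(445,187),green=(218,237),orange=(290,268)).items(): print(n,(D[v-25:v+25,u-22:u+22]>90).sum())
```

```text
[ 0.43739984 -0.17093412  0.17621666]
ramA 0
ramB 0
tong 0
spare 1368
bottle 496
green 0
orange 0
```

View pics/c8.png

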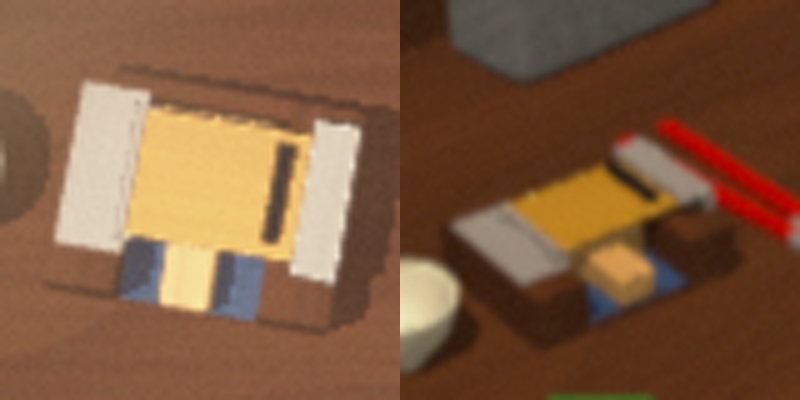

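The flap lies flat with its edge under the lip and the ridge about 10 mm from the lip edge, and the mould handle is flush with the case front. The picture differences at the bottle and spare mould come from the arm and its shadow moving; the arm never went near them. Handing in.

```bash
python3 -c "
from station import ctrl
print(ctrl.finish_job())"
```

```text
the job is handed in; nothing more can be done
None
```

I pushed the mould fully home, folded the brass flap flat and slid it to its stop, about 12 mm under the steel lip, where it stayed shut after I let go; the job is handed in at about 17.6 s with nothing else touched.

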